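# Tidy the drying shelf over the heater

## Task

Put the washed things back on the pine shelf over the heater, each in the middle of the cork pad cut to its outline: the kettle lid on the large round pad with its knob up, the funnel mouth down on the middle-sized round pad, the egg cup upright on the small round pad, and the ski pole tip lying along the oblong pad, pointing either way. Take them in any order, let go of each, and leave the mug and the boot stretcher where they stand.

Things in the scene. Friction and masses are not known exactly. Their poses are not given: they have to be found in the camera images.
- kettle_lid: red enamel kettle lid lying on the worktop (z = 0): low dome, 92 mm across at its flat round underside, with a round black knob in the middle, 24 mm across, from 20 to 38 mm above the underside (the knob is the grip; the dome below it reaches up to 16 mm). Origin at the centre of the underside, z up along the axis. About 0.12 kg.
- funnel: small aluminium funnel standing mouth down on the worktop: mouth 66 mm across at the bottom, cone narrowing to a straight spout 13 mm across that runs from 42 to 75 mm above the bottom (the spout is the grip). Origin at the centre of the mouth, on the underside, z up towards the spout. About 0.06 kg.
- egg_cup: green ceramic egg cup standing on the worktop, 62 mm high: round foot 40 mm across, thin stem, bowl 48 mm across outside with straight sides from 40 to 62 mm above the underside (grip it across the bowl). Origin at the centre of the underside of the foot, z up. About 0.08 kg.
- ski_tip: grey plastic ski pole tip lying on the worktop, 100 mm long along its x axis, steel point at +x. Round tube 20 mm across (axis 13 mm up) from x = -50 to +16 mm, then a cone to +50 mm. Two square collars, 26 mm wide, 8 mm long, at x = -40 and +18 mm, keep it from rolling; grip the tube at x = -11 mm (balance point). Origin under the middle of its length, on the underside; z up. 0.05 kg.
- pad_large: large round cork pad, 5 mm thick, fixed on the shelf (its underside at z = 0.04); origin at the centre of its underside, z up. 108 mm across: 8 mm larger all round than the kettle lid.
- pad_medium: middle-sized round cork pad, 5 mm thick, fixed on the shelf (its underside at z = 0.04); origin at the centre of its underside, z up. 82 mm across: 8 mm larger all round than the funnel's mouth.
- pad_small: small round cork pad, 5 mm thick, fixed on the shelf (its underside at z = 0.04); origin at the centre of its underside, z up. 56 mm across: 8 mm larger all round than the egg cup's foot.
- pad_long: oblong cork pad, 5 mm thick, fixed on the shelf (its underside at z = 0.04); origin at the centre of its underside, z up. 116 mm long along its x axis and 42 mm wide along y: 8 mm larger all round than the lying ski pole tip.
- mug: white ceramic mug, a bystander standing in the row of pads on the shelf: 70 mm across, 70 mm high, with a handle at its +y side, which points roughly away from the robot. Origin at the centre of its underside.
- boot_stretcher: wooden boot stretcher with a turning knob, a bystander lying on the worktop to the left of the things (y about 0.4), its knob towards the robot: about 280 mm long, 60 mm wide and 60 mm high. Origin on its underside, near the middle of its length. The shelf is 190 mm deep (x = 0.555 to 0.745), its top 40 mm above the worktop in front of it (z = 0).
Not all that is in view belongs to the job. Leave any purple look-alike of the funnel alone.

How it is judged:
By the outcome, as a careful person would: the job done as asked, in the order asked, and still so for the second after the job is handed in, with the robot touching nothing.
It also fails if it takes over 102 s, if anything falls off the work surface, if the arm or the gripper's body presses on something with over 40 N, if the wrist force passes 120 N, or if a joint passes its speed limit or range.

## Robot

A 6-joint arm with a two-finger parallel gripper is mounted at the origin on the work surface. World frame = base frame: x ahead of the robot, y to its left, z up, the work surface at z = 0. Lengths are in mm, angles in rad, forces in N, time in s.
With the tool pointing down it reaches from about 350 to 875 mm from the base axis. Payload 4.2 kg.
Tool frame: the origin (TCP) lies at the very end of the fingers, on their centre line; the grasp point (between the pads) lies 19 mm behind it (bot.grip_depth is the z of the grasp point in the tool frame, in mm); z points along the fingers, y is the line along which they close (so a half turn about z gives the same grasp; the last joint's range is limited). The gripper opens to 85 mm and grips with 20 to 120 N. Pads are 22 mm wide; open, the fingers measure 114 mm over their backs; the gripper's body (76 mm by 85 mm) begins 54 mm behind the grasp point. The pads swing forward as they close: fully open they stand 13 mm farther back than shut.
Start: joints at [-0.846, 0.385, 0.008, 0, -1.194, -0.259], TCP at [280.722, -558.385, 231.312] pointing down, gripper open.
Joint ranges: [-3.14, 3.14], [-1.21, 2.06], [-1.07, 1.41], [-3.16, 2.05], [-2.99, -0.16], [-3.1, 3.1]. Speed limits (rad/s): [2.79, 2.79, 3.14, 3.14, 3.14, 3.14].

## Interface

Orientations are given as [roll, pitch, yaw] about the fixed x, y, z axes, in that order (R = Rz(yaw) Ry(pitch) Rx(roll)).
In Python, from cell import bot, snapshot, order, outline_of, landmark_of gives the robot as it stands.
- The arm moves only by the tool move_arm, never from a script. Its argument "targets" is a list of rows, each a list of 7 numbers: the turn, a rotation vector about the world's x, y, z each as a share of 90 degrees, from -1 to 1, then the shift along the world's x, y, z each as a share of 20 cm, from -1 to 1, then the closure, from 0 (fully open) to 1 (shut). A call has 1 to 5 rows; each row is the pose to reach, as a shift and turn from the pose commanded when the call began; what a row does not reach only later rows make up. A row lasts 1/10 s, in which the tool goes at most 50 mm and 8.59 degrees, less where a joint would pass 70% of its speed; a pose out of reach is approached as far as the arm can. A call with a number of a shift or a turn outside -1 to 1 is refused whole. A call with a gripper value outside its range is refused whole. The fingers move at their own pace and stop on an object; the grip force is fixed at half the most. Time passes only in rows, so rows that repeat a pose let the fingers close. It gives the time, the measured TCP pose, the force, the opening and the grip force at its end, in the units of the state.
- bot.read_state(): the state, without advancing time (a new reading comes with each control period).
- snapshot(name): name is "scene" or "top" or "wrist"; returns a dict with "frame" (400x640x3 uint8, red, green, blue), "mtx" (3x3 intrinsics, pixels), "cam_to_world" (4x4, takes a point from camera to world coordinates). Camera axes: x right, y up, looking along -z (the intrinsics and any distortion apply to the point x, -y, -z); pixel columns grow to the right and rows downward; lengths in mm; the calibration is good to about 2 mm. A picture is of the moment at which its call begins. There is no depth.
- order.finish_job(): hands the job in; it is judged then, once.
Trained networks look in the newest picture that a camera, given by its name, has taken for a name from the list of things; names that differ only in an ending like _2 or _b are one class to them, and where a whole thing is asked for, a point or a joint stands for the part that bears it (a point fixed in the world has none). Each returns a list of dicts, best first, with "conf" (0 to 1); they miss things now and then, are a little off and sometimes report something else, mostly with a low value. They report only what shows in the picture. A call takes as long as a camera call. They do not tell look-alikes from the thing itself.
- outline_of(label, camera): "pixels" (400x640 bool, what is visible of it) and "rect" ([left, top, width, height] in pixels, round what is visible of it).
- landmark_of(label, camera): "xy" ([column, row] in pixels: a listed point, or the origin of a listed thing).
The state is a dict: "time_s": time; "qpos": joint angles; "joint_velocities": joint speeds; "joint_efforts": joint torques, N m; "eef_pos": TCP position; "orientation": TCP orientation; "contact_force": force on the tool from outside, world axes, zero at the start; "moment": the same for the moment, N m; "grip_width": finger opening in mm; "grasp_force": force on a finger pad.
Only numpy, scipy, OpenCV 4.12 (cv2) and the standard library are available. Lean on these libraries where they do the work, as an engineer would, in place of code of your own. Each camera call takes 0.05 s, during which the arm holds its last target. There are 200 camera calls.

## Working session

There is one attempt and no reset: what is moved stays moved. The work goes in short steps, Python scripts to look and compute and a tool call to move; the robot and the scene stay as the last step left them, time stands still between calls to the robot, and variables do not carry over. Pictures are saved under pics/ and viewed, at most 16 in all, crops included, and the job is handed in when it is done.

Besides the shell and the picture viewer there is one more tool, called after "Emit:" by a JSON object that holds its "api" and its "payload", one argument or row to a line. move_arm: Moves the arm, as the interface text tells. Its arguments: {"type":"object","properties":{"targets":{"type":"array","items":{"type":"array","items":{"type":"number"}}}},"required":["targets"]}

```bash
mkdir -p pics; ls; python3 - <<'E'
from cell import bot, snapshot, outline_of, landmark_of
import cv2
for n in ("scene","top"):
    s=snapshot(n); cv2.imwrite(f"pics/{n}0.png",s["frame"][:,:,::-1])
    print(n,s["mtx"].round(1).tolist(),s["cam_to_world"].round(3).tolist())
    for l in "kettle_lid funnel egg_cup ski_tip pad_large pad_medium pad_small pad_long mug boot_stretcher".split():
        print(l,[(round(d["conf"],2),[round(float(v),1) for v in d["xy"]]) for d in landmark_of(l,n)],[(round(d["conf"],2),d["rect"]) for d in outline_of(l,n)])
print(bot.read_state())
E
```

```text
pics
scene [[496.5, 0.0, 315.7], [0.0, 496.5, 197.3], [0.0, 0.0, 1.0]] [[0.426, -0.786, 0.448, 1114.015], [0.905, 0.367, -0.217, -336.842], [0.007, 0.498, 0.867, 1228.118], [0.0, 0.0, 0.0, 1.0]]
kettle_lid [(0.69, [391.3, 153.7])] [(0.66, [373.0, 140.0, 33.6, 24.4]), (0.61, [336.7, 210.4, 39.8, 36.1])]
funnel [(0.82, [232.1, 182.3]), (0.8, [153.7, 249.7]), (0.79, [198.6, 217.8]), (0.66, [235.7, 226.0])] [(0.97, [142.0, 236.6, 26.1, 23.8]), (0.67, [224.8, 214.1, 22.4, 25.3]), (0.6, [222.8, 169.9, 21.0, 20.3]), (0.56, [184.8, 200.7, 25.8, 29.6])]
egg_cup [(0.74, [352.3, 232.4]), (0.7, [289.3, 191.8])] [(0.68, [283.1, 173.3, 14.4, 25.9])]
ski_tip [(0.75, [347.9, 179.9])] [(0.57, [340.6, 161.2, 18.7, 18.2])]
pad_large [(0.65, [303.5, 254.3]), (0.23, [349.5, 233.5])] [(0.7, [283.9, 235.6, 42.6, 38.9])]
pad_medium [] [(0.59, [234.3, 257.3, 30.1, 35.7])]
pad_small [(0.78, [444.3, 196.2])] [(0.66, [433.7, 185.1, 18.6, 18.4])]
pad_long [(0.95, [403.4, 213.6])] [(0.6, [381.4, 196.8, 42.8, 32.2])]
mug [(0.69, [350.6, 234.6])] [(0.91, [335.5, 210.4, 41.9, 37.6]), (0.27, [374.7, 139.6, 31.9, 25.6
[... 1377 characters left out ...]
[-8.46398871e-01,  3.84712058e-01,  7.89498800e-03,  4.04822151e-06,
       -1.19398472e+00, -2.58583789e-01]), 'joint_velocities': array([-2.07426974e-03,  1.16204458e-03,  1.89592903e-03,  7.74729583e-05,
        7.31776070e-04,  1.03714453e-03]), 'joint_efforts': array([-1.35987498e-04, -3.92079055e+01,  1.88617033e+01,  4.19065163e+00,
       -3.01051659e-04,  5.01124561e-06]), 'eef_pos': array([ 280.7242561 , -558.38833724,  231.3034267 ]), 'orientation': array([ 3.14158833e+00, -5.03628156e-06, -2.67577750e+00]), 'contact_force': array([-0.24768813,  0.60540192, -0.82454065]), 'moment': array([-0.00639243,  0.01071381,  0.02090516]), 'grasp_force': 0.0, 'grip_width': 85.37489094546405}
```

```bash
python3 - <<'E'
import cv2
a=cv2.imread("pics/top0.png")[100:330,100:500]; cv2.imwrite("pics/t1.png",cv2.resize(a,None,fx=2,fy=2,interpolation=cv2.INTER_CUBIC))
a=cv2.imread("pics/scene0.png")[70:300,120:480]; cv2.imwrite("pics/s1.png",cv2.resize(a,None,fx=2.2,fy=2.2,interpolation=cv2.INTER_CUBIC))
E
```

```text
(no output)
```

View pics/t1.png

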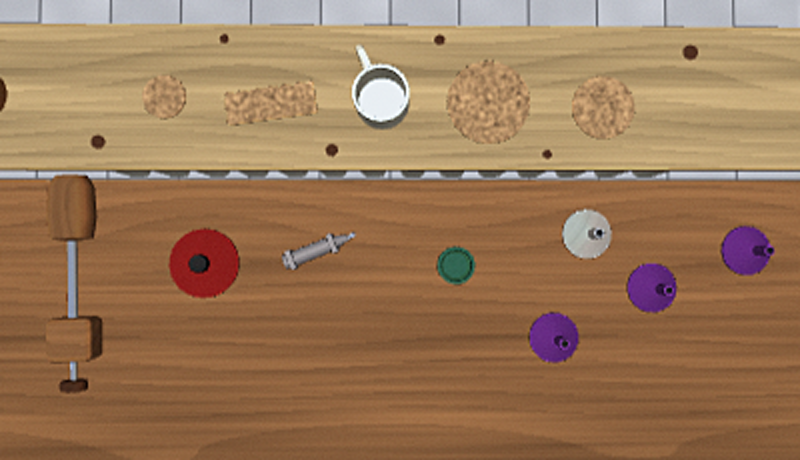

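View pics/s1.png

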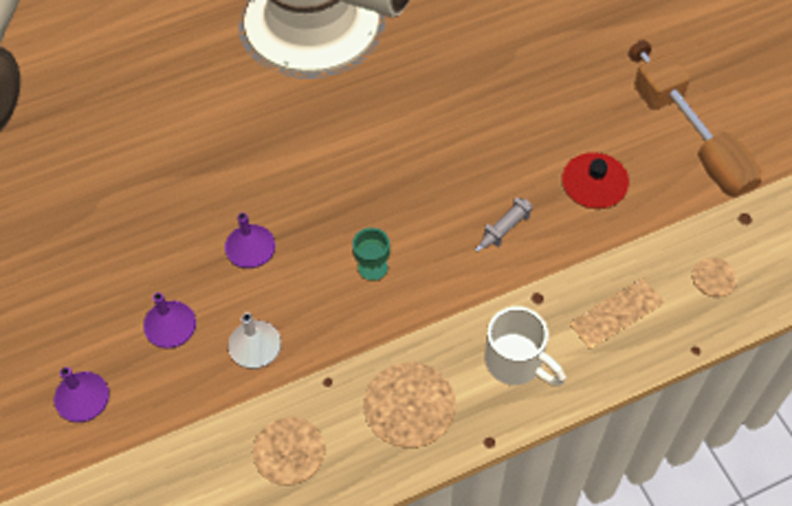

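```bash
cat > h.py <<'E'
import numpy as np, cv2
from cell import bot, snapshot, outline_of, landmark_of
def ray(s,p):
    u=np.array([(p[0]-s["mtx"][0,2])/s["mtx"][0,0],-(p[1]-s["mtx"][1,2])/s["mtx"][1,1],-1.0])
    T=np.array(s["cam_to_world"]); d=T[:3,:3]@u
    return T[:3,3],d/np.linalg.norm(d)
def onz(s,p,z):
    o,d=ray(s,p); return o+d*(z-o[2])/d[2]
def tri(rs):
    "rs: list of (o,d); least squares point, rms miss"
    A=[np.eye(3)-np.outer(d,d) for o,d in rs]
    x=np.linalg.solve(sum(A),sum(a@o for a,(o,d) in zip(A,rs)))
    return x,[round(float(np.linalg.norm(a@(x-o))),1) for a,(o,d) in zip(A,rs)]
def proj(s,P):
    T=np.array(s["cam_to_world"]); c=T[:3,:3].T@(np.array(P,float)-T[:3,3])
    return np.array([s["mtx"][0,2]+s["mtx"][0,0]*c[0]/-c[2], s["mtx"][1,2]-s["mtx"][1,1]*c[1]/-c[2]])
def save(s,n): cv2.imwrite(f"pics/{n}.png",s["frame"][:,:,::-1])
def ell(mask):
    "ellipse fit centre of largest component's hull"
    c=max(cv2.findContours(mask.astype(np.uint8),cv2.RETR_EXTERNAL,cv2.CHAIN_APPROX_NONE)[0],key=cv2.contourArea)
    return cv2.fitEllipse(c)
E
python3 - <<'E'
from h import *
S={n:snapshot(n) for n in("top","scene","wrist")}
print([k for k in S["top"]], S["wrist"]["mtx"].round(1).tolist(),S["wrist"]["cam_to_world"].round(3).tolist())
save(S["wrist"],"w0")
np.set_printoptions(precision=1,suppress=True)
L={"kettle_lid":[(202,231.5),0],"funnel":[(393,216.5),0],"egg_cup":[(328,232.5),62],"ski_tip":[(260,224.5),13],
"pad_large":[(344,151),45],"pad_medium":[(401.5,153.5),45],"pad_small":[(182,148),45],"pad_long":[(235.5,151.5),45]}
for l,(p,z) in L.items():
    r=[]; 
    for n in("top","scene"):
        best=outline_of(l,n)
        for d in best:
            m=d["pixels"]; ys,xs=np.nonzero(m); c=(xs.mean(),ys.mean())
            w=onz(S[n],c,z); print(l,n,round(d["conf"],2),np.array(c),w)
    print("   eye",onz(S["top"],p,z))
E
```

```text
['frame', 'mtx', 'cam_to_world'] [[336.8, 0.0, 319.0], [0.0, 336.8, 200.0], [0.0, 0.0, 1.0]] [[-0.449, -0.856, -0.257, 215.919], [0.894, -0.429, -0.13, -590.736], [0.001, -0.288, 0.958, 375.245], [0.0, 0.0, 0.0, 1.0]]
kettle_lid top 0.64 [201.9 231.6] [434.5 241.2   0. ]
kettle_lid scene 0.96 [389.9 151.8] [431.5 241.1   0. ]
   eye [434.7 240.8   0. ]
funnel top 0.77 [376.3 268.7] [ 334.7 -223.9    0. ]
funnel top 0.7 [473.  224.9] [ 451.5 -487.3    0. ]
funnel top 0.66 [393.2 217. ] [ 473.  -270.9    0. ]
funnel top 0.6 [425.4 243.4] [ 401.9 -357.     0. ]
funnel scene 0.87 [196.1 216.3] [ 394.2 -357.     0. ]
funnel scene 0.82 [232.5 180.3] [ 326.1 -223.9    0. ]
funnel scene 0.74 [234.8 225.9] [ 467.9 -269.9    0. ]
funnel scene 0.73 [156.2 249.6] [ 445.1 -485.7    0. ]
   eye [ 474.2 -270.3    0. ]
egg_cup top 0.57 [327.5 232.7] [432.2 -89.6  62. ]
egg_cup top 0.22 [400.9 153.4] [ 634.6 -278.5   62. ]
egg_cup scene 0.54 [288.1 184.6] [443.5 -96.   62. ]
   eye [432.7 -90.8  62. ]
ski_tip top 0.76 [257.8 224.9] [452.   91.4  13. ]
ski_tip top 0.31 [401.2 153.5] [ 643.  -291.2   13. ]
ski_tip scene 0.49 [349.5 171.3] [449.2  94.2  13. ]
   eye [453.1  85.7  13. ]
pad_large top 0.96 [343.7 150.7] [ 644.1 -133.4   45. ]
pad_large scene 0.76 [305.7 253.9] [ 644.3 -135.5   45. ]
   eye [ 643.4 -134.2   45. ]
pad_medium top 0.91 [401.4 153.1] [ 638.3 -283.9   45. ]
pad_medium scene 0.87 [250.9 274.5] [ 637. -284.   45.]
pad_medium scene 0.43 [288.3 184.9] [434.8 -92.7  45. ]
pad_medium scene 0.27 [350.2 170.5] [465.1  85.7  45. ]
   eye [ 637.3 -284.2   45. ]
pad_small top 0.86 [181.7 148.3] [649.1 284.3  45. ]
pad_small scene 0.64 [444.5 195.9] [649.2 283.4  45. ]
   eye [649.9 283.5  45. ]
pad_long top 0.77 [234.8 151.5] [641.2 148.3  45. ]
pad_long scene 0.79 [399.6 212.3] [641.4 145.3  45. ]
   eye [641.2 146.3  45. ]
```

Emit:
{"api": "move_arm", "payload": {
  "targets": [
    [0,0,-0.09,0.12,0.18,0,0],
    [0,0,-0.18,0.24,0.36,0,0],
    [0,0,-0.27,0.36,0.54,0,0],
    [0,0,-0.297,0.48,0.72,0,0],
    [0,0,-0.297,0.48,0.72,0,0]
  ]
}}

```text
time_s: 3.55
eef_pos: [379.0, -411.1, 231.8]
orientation: [3.141, 0.001, -3.137]
contact_force: [-0.2, -1.0, -0.5]
grip_width: 85.4
grasp_force: 0.0
```

Emit:
{"api": "move_arm", "payload": {
  "targets": [
    [0,0,0,0.12,0.18,-0.03,0],
    [0,0,0,0.24,0.36,-0.07,0],
    [0,0,0,0.36,0.54,-0.11,0],
    [0,0,0,0.47,0.72,-0.15,0],
    [0,0,0,0.47,0.72,-0.15,0]
  ]
}}

```text
time_s: 4.05
eef_pos: [472.2, -267.3, 200.3]
orientation: [3.141, -0.001, -3.137]
contact_force: [0.5, -0.6, 0.0]
grip_width: 85.3
grasp_force: 0.0
```

```bash
python3 - <<'E'
from h import *
np.set_printoptions(precision=1,suppress=True)
s=snapshot("wrist"); save(s,"w1"); r=bot.read_state(); print(r["time_s"],r["eef_pos"],r["orientation"])
for l in("funnel","pad_medium","egg_cup"):
    for d in outline_of(l,"wrist"):
        e=ell(d["pixels"]); print(l,d["conf"],d["rect"],e[0],onz(s,e[0],0))
print(proj(s,(471,-270,0)),proj(s,(471,-270,75)))
E
```

```text
4.1 [ 471.5 -268.9  200.8] [ 3.1 -0.  -3.1]
funnel 0.78 [192.9, 64.8, 69.5, 69.2] (226.82138061523438, 98.03836822509766) [ 399.1 -356.7    0. ]
funnel 0.77 [283.1, 139.8, 66.7, 68.2] (316.9618225097656, 171.91107177734375) [ 472.3 -268.4    0. ]
funnel 0.76 [333.3, 0.0, 72.8, 64.4] (367.3938293457031, 27.996889114379883) [ 336.5 -222.     0. ]
funnel 0.7 [40.9, 118.9, 95.8, 65.4] (96.3508071899414, 150.77664184570312) [ 451.2 -493.8    0. ]
pad_medium 0.65 [264.4, 298.4, 78.0, 65.5] (302.6171875, 331.266845703125) [ 668.5 -285.3    0. ]
egg_cup 0.93 [476.5, 109.3, 80.7, 60.2] (521.306884765625, 137.11013793945312) [435.7 -61.7   0. ]
[315.4 170.6] [314.6 189.1]
```

View pics/w1.png

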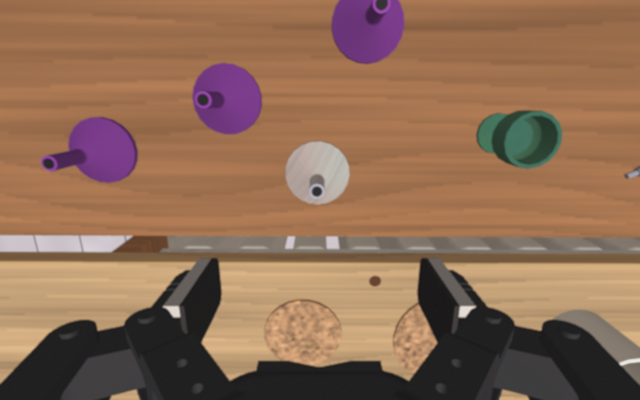

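Emit:
{"api": "move_arm", "payload": {
  "targets": [
    [0,0,0,0,0,-0.2,0],
    [0,0,0,0,0,-0.4,0],
    [0,0,0,0,0,-0.6,0],
    [0,0,0,0,0,-0.78,0],
    [0,0,0,0,0,-0.78,0]
  ]
}}

```text
time_s: 4.75
eef_pos: [466.5, -270.6, 41.1]
orientation: [3.139, -0.01, 3.138]
contact_force: [-0.3, -0.1, -0.3]
grip_width: 85.3
grasp_force: 0.0
```

Emit:
{"api": "move_arm", "payload": {
  "targets": [
    [0,0,0,0,0,0,0.4],
    [0,0,0,0,0,0,0.8],
    [0,0,0,0,0,0,1],
    [0,0,0,0,0,0,1],
    [0,0,0,0,0,0,1]
  ]
}}

```text
time_s: 5.25
eef_pos: [471.2, -270.5, 46.4]
orientation: [-3.141, 0.002, 3.141]
contact_force: [-0.3, 1.2, 1.0]
grip_width: 12.0
grasp_force: 4.0
```

Emit:
{"api": "move_arm", "payload": {
  "targets": [
    [0,0,0,0,0,0,1],
    [0,0,0,0,0,0,1],
    [0,0,0,0,0,0,1]
  ]
}}

```text
time_s: 5.55
eef_pos: [471.1, -270.4, 46.0]
orientation: [-3.141, 0.001, 3.141]
contact_force: [-0.6, 1.6, 5.6]
grip_width: 10.5
grasp_force: 58.6
```

Emit:
{"api": "move_arm", "payload": {
  "targets": [
    [0,0,0,0,0,0.1,1],
    [0,0,0,0,0,0.25,1],
    [0,0,0,0,0,0.4,1],
    [0,0,0,0,0,0.5,1],
    [0,0,0,0,0,0.5,1]
  ]
}}

```text
time_s: 6.05
eef_pos: [472.4, -270.9, 148.0]
orientation: [-3.14, 0.006, 3.141]
contact_force: [1.9, -0.1, 0.0]
grip_width: 10.5
grasp_force: 58.4
```

```bash
python3 - <<'E'
from h import *
np.set_printoptions(precision=4,suppress=True)
s=snapshot("wrist"); save(s,"w2"); r=bot.read_state(); print(r["time_s"],r["eef_pos"],r["orientation"],r["grip_width"],r["grasp_force"])
for l in("funnel","pad_medium"):
    for d in outline_of(l,"wrist"):
        e=ell(d["pixels"]); print(l,d["conf"],d["rect"],e[0],onz(s,e[0],45))
E
```

```text
6.1 [ 471.1823 -270.3794  145.9869] [-3.1414  0.0024  3.1407] 10.635362476391085 58.44854414463043
funnel 0.97 [340.0, 0.4, 85.7, 54.0] (380.5316162109375, 22.863140106201172) [ 352.551  -229.6837   45.    ]
funnel 0.8 [173.7, 53.7, 82.0, 82.7] (214.2128143310547, 96.5083999633789) [ 398.8617 -343.6189   45.    ]
funnel 0.69 [262.7, 174.3, 111.5, 140.0] (319.71405029296875, 231.5895538330078) [ 500.7246 -269.7841   45.    ]
funnel 0.64 [0.3, 121.0, 114.0, 75.8] (61.13551330566406, 159.79258728027344) [ 443.4994 -460.9655   45.    ]
pad_medium 0.61 [298.7, 330.1, 40.8, 36.1] (317.332763671875, 349.3009033203125) [ 613.1198 -271.9074   45.    ]
```

View pics/w2.png

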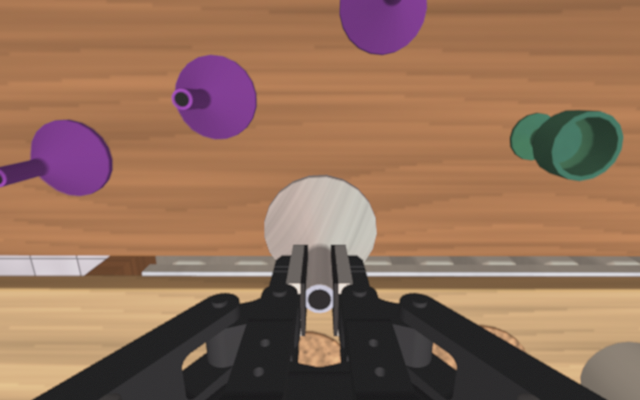

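Emit:
{"api": "move_arm", "payload": {
  "targets": [
    [0,0,0,0.15,-0.01,0,1],
    [0,0,0,0.4,-0.03,0,1],
    [0,0,0,0.65,-0.05,0,1],
    [0,0,0,0.83,-0.068,0,1],
    [0,0,0,0.83,-0.068,0,1]
  ]
}}

```text
time_s: 6.7
eef_pos: [639.6, -283.7, 140.9]
orientation: [3.141, -0.003, -3.141]
contact_force: [-1.6, 0.5, -1.6]
grip_width: 10.8
grasp_force: 58.5
```

Emit:
{"api": "move_arm", "payload": {
  "targets": [
    [0,0,0,0,0,-0.06,1],
    [0,0,0,0,0,-0.14,1],
    [0,0,0,0,0,-0.2,1],
    [0,0,0,0,0,-0.22,1],
    [0,0,0,0,0,-0.22,1]
  ]
}}

```text
time_s: 7.2
eef_pos: [635.5, -283.9, 100.2]
orientation: [3.141, -0.002, 3.141]
contact_force: [-0.1, -0.2, -0.2]
grip_width: 10.3
grasp_force: 58.5
```

```bash
python3 - <<'E'
from h import *
np.set_printoptions(precision=1,suppress=True)
r=bot.read_state(); print(r["time_s"],r["eef_pos"],r["orientation"],r["grip_width"],r["contact_force"])
S={n:snapshot(n) for n in("top","scene","wrist")}
for n in S: save(S[n],n+"3")
for n in S:
  for l in("pad_medium",):
    for d in outline_of(l,n):
        e=ell(d["pixels"]); print(l,n,d["conf"],d["rect"],e[0],onz(S[n],e[0],45))
cv2.imwrite("pics/c3.png",np.hstack([cv2.resize(S["wrist"]["frame"][100:400,150:450],(400,400)),cv2.resize(S["top"]["frame"][115:195,360:440],(400,400),interpolation=2)])[:,:,::-1])
E
```

```text
7.2 [ 635.5 -283.9  100.2] [ 3.1 -0.   3.1] 10.267584896399537 [-0.1 -0.2 -0.2]
pad_medium top 0.61 [387.0, 144.6, 26.3, 24.5] (399.7215576171875, 155.10006713867188) [ 633.1 -279.5   45. ]
pad_medium top 0.6 [168.0, 136.8, 22.8, 24.8] (181.13978576660156, 148.39895629882812) [648.8 285.7  45. ]
pad_medium top 0.19 [387.0, 150.1, 27.6, 13.8] (401.49066162109375, 157.84811401367188) [ 625.9 -284.    45. ]
pad_medium scene 0.7 [236.1, 264.5, 26.6, 25.2] (250.18743896484375, 273.9872131347656) [ 634.9 -285.1   45. ]
pad_medium wrist 0.79 [257.3, 154.9, 129.3, 86.8] (319.548828125, 220.54803466796875) [ 638.2 -283.1   45. ]
```

View pics/c3.png

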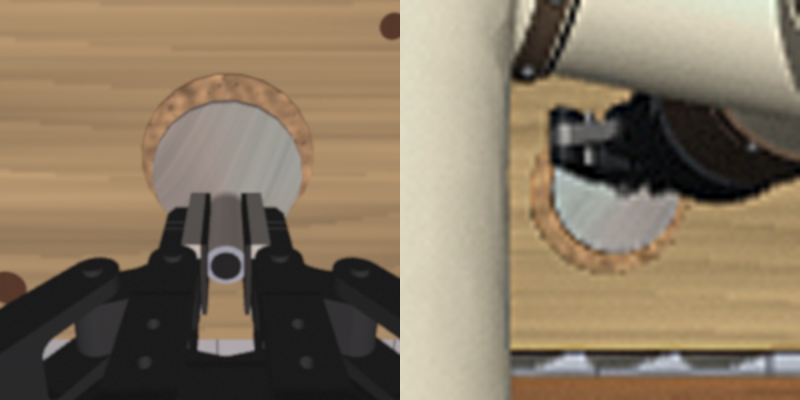

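```bash
python3 - <<'E'
from h import *
np.set_printoptions(precision=1,suppress=True)
s=snapshot("wrist"); r=bot.read_state(); print(r["eef_pos"])
m=s["frame"].astype(int)
print(onz(s,(320,154.5),45),onz(s,(320,175.5),54.5), "expect near edges 596.5 and x_f-33")
E
```

```text
[ 637. -284.  102.]
[ 596.5 -282.7   45. ] [ 607.2 -282.7   54.5] expect near edges 596.5 and x_f-33
```

Emit:
{"api": "move_arm", "payload": {
  "targets": [
    [0,0,0,-0.008,0,-0.02,1],
    [0,0,0,-0.008,0,-0.04,1],
    [0,0,0,-0.008,0,-0.053,1],
    [0,0,0,-0.008,0,-0.053,1],
    [0,0,0,-0.008,0,-0.053,1]
  ]
}}

```text
time_s: 8.05
eef_pos: [634.9, -283.8, 91.1]
orientation: [3.142, -0.0, 3.141]
contact_force: [-1.0, 1.5, 3.1]
grip_width: 10.0
grasp_force: 58.9
```

Emit:
{"api": "move_arm", "payload": {
  "targets": [
    [0,0,0,0,0,0,0.8],
    [0,0,0,0,0,0,0.5],
    [0,0,0,0,0,0,0.2],
    [0,0,0,0,0,0,0],
    [0,0,0,0,0,0,0]
  ]
}}

```text
time_s: 8.55
eef_pos: [635.1, -284.0, 90.5]
orientation: [3.142, -0.0, 3.141]
contact_force: [0.2, 0.1, 0.4]
grip_width: 74.0
grasp_force: 0.0
```

Emit:
{"api": "move_arm", "payload": {
  "targets": [
    [0,0,0,0,0,0.1,0],
    [0,0,0,0,0,0.25,0],
    [0,0,0,0,0,0.45,0],
    [0,0,0,0,0,0.6,0],
    [0,0,0,0,0,0.6,0]
  ]
}}

```text
time_s: 9.05
eef_pos: [637.7, -285.1, 217.3]
orientation: [-3.137, 0.011, 3.142]
contact_force: [0.8, -0.4, 1.0]
grip_width: 85.4
grasp_force: 0.0
```

```bash
python3 - <<'E'
from h import *
np.set_printoptions(precision=1,suppress=True)
s=snapshot("wrist"); r=bot.read_state(); print(r["time_s"],r["eef_pos"],r["orientation"],r["grip_width"]); save(s,"w4")
for l,z in(("funnel",45),("pad_medium",45),("pad_large",45)):
    for d in outline_of(l,"wrist"):
        e=ell(d["pixels"]); print(l,d["conf"],d["rect"],e[0],onz(s,e[0],z))
E
```

```text
9.1 [ 636.4 -284.4  214.1] [-3.1  0.   3.1] 85.18096444821373
funnel 0.76 [283.8, 139.0, 70.9, 68.2] (321.24261474609375, 173.88572692871094) [ 635.9 -282.8   45. ]
funnel 0.71 [92.1, 1.6, 29.2, 6.3] (106.7093276977539, 1.7261109352111816) [ 489.7 -461.2   45. ]
pad_medium 0.9 [277.9, 133.0, 86.3, 77.9] (320.8712158203125, 172.7736358642578) [ 634.8 -283.1   45. ]
pad_large 0.64 [420.2, 122.4, 115.1, 113.3] (476.72320556640625, 178.2474365234375) [ 640.1 -133.5   45. ]
```

View pics/w4.png

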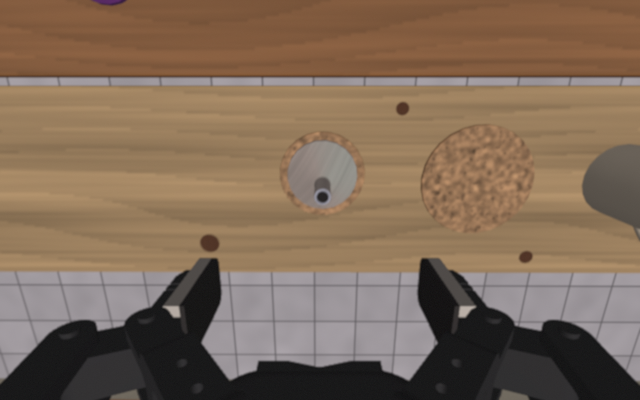

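Emit:
{"api": "move_arm", "payload": {
  "targets": [
    [0,0,0,-0.16,0.16,0,0],
    [0,0,0,-0.33,0.33,0,0],
    [0,0,0,-0.5,0.5,0,0],
    [0,0,0,-0.67,0.67,0,0],
    [0,0,0,-0.83,0.83,0,0]
  ]
}}

```text
time_s: 9.75
eef_pos: [466.7, -117.0, 209.2]
orientation: [-3.142, -0.003, 3.14]
contact_force: [0.3, 1.0, 0.7]
grip_width: 85.5
grasp_force: 0.0
```

Emit:
{"api": "move_arm", "payload": {
  "targets": [
    [0,0,0,-0.1,0.08,-0.06,0],
    [0,0,0,-0.18,0.14,-0.1,0],
    [0,0,0,-0.18,0.14,-0.1,0],
    [0,0,0,-0.18,0.14,-0.1,0],
    [0,0,0,-0.18,0.14,-0.1,0]
  ]
}}

```text
time_s: 10.25
eef_pos: [434.0, -90.3, 190.7]
orientation: [-3.141, 0.0, 3.141]
contact_force: [-0.3, -0.4, -0.6]
grip_width: 85.4
grasp_force: 0.0
```

```bash
python3 - <<'E'
from h import *
np.set_printoptions(precision=1,suppress=True)
s=snapshot("wrist"); r=bot.read_state(); print(r["time_s"],r["eef_pos"],r["orientation"]); save(s,"w5")
hsv=cv2.cvtColor(s["frame"],cv2.COLOR_RGB2HSV); m=cv2.inRange(hsv,(65,80,20),(95,255,255))
e=ell(m); print("green",e,onz(s,e[0],62), cv2.boundingRect(m))
for d in outline_of("egg_cup","wrist"):
    e=ell(d["pixels"]); print(d["conf"],d["rect"],e[0],onz(s,e[0],62))
E
```

```text
10.3 [434.  -90.3 190.7] [-3.1  0.   3.1]
green ((319.5609130859375, 183.91452026367188), (52.96950149536133, 57.20086669921875), 179.5576171875) [429.3 -89.   62. ] (293, 154, 54, 59)
0.84 [290.4, 154.4, 53.4, 59.9] (318.84088134765625, 183.29055786132812) [428.8 -89.6  62. ]
0.45 [107.5, 388.9, 30.6, 11.1] (127.79737854003906, 395.343994140625) [ 651.9 -285.5   62. ]
```

View pics/w5.png

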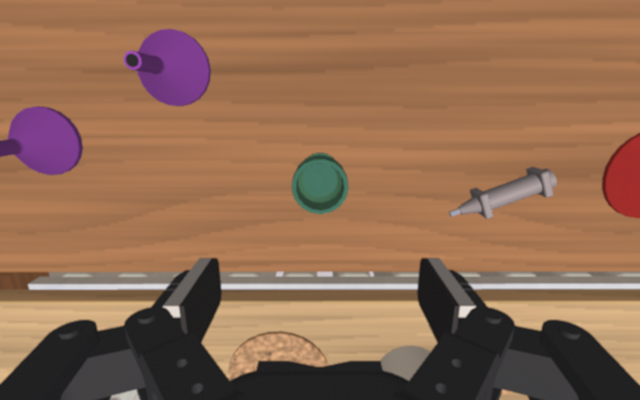

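Emit:
{"api": "move_arm", "payload": {
  "targets": [
    [0,0,0,-0.012,0.005,-0.2,0],
    [0,0,0,-0.012,0.005,-0.4,0],
    [0,0,0,-0.012,0.005,-0.6,0],
    [0,0,0,-0.012,0.005,-0.74,0],
    [0,0,0,-0.012,0.005,-0.795,0]
  ]
}}

```text
time_s: 10.85
eef_pos: [429.4, -89.7, 28.9]
orientation: [-3.141, -0.005, 3.14]
contact_force: [-1.1, -0.9, 0.1]
grip_width: 85.3
grasp_force: 0.0
```

Emit:
{"api": "move_arm", "payload": {
  "targets": [
    [0,0,0,0,0,0,0],
    [0,0,0,0,0,0,0.2],
    [0,0,0,0,0,0,0.4],
    [0,0,0,0,0,0,0.7],
    [0,0,0,0,0,0,1]
  ]
}}

```text
time_s: 11.35
eef_pos: [431.7, -89.0, 33.0]
orientation: [3.141, 0.003, 3.141]
contact_force: [-0.5, 0.1, 6.0]
grip_width: 45.9
grasp_force: 61.1
```

Emit:
{"api": "move_arm", "payload": {
  "targets": [
    [0,0,0,0,0,0,1],
    [0,0,0,0,0,0,1],
    [0,0,0,0,0,0,1],
    [0,0,0,0,0,0,1]
  ]
}}

```text
time_s: 11.75
eef_pos: [431.7, -88.9, 33.0]
orientation: [3.141, 0.003, 3.141]
contact_force: [-1.0, -1.0, 7.0]
grip_width: 45.9
grasp_force: 61.3
```

Emit:
{"api": "move_arm", "payload": {
  "targets": [
    [0,0,0,0,0,0.08,1],
    [0,0,0,0,0,0.22,1],
    [0,0,0,0,0,0.4,1],
    [0,0,0,0,0,0.54,1],
    [0,0,0,0,0,0.6,1]
  ]
}}

```text
time_s: 12.25
eef_pos: [432.0, -88.8, 154.8]
orientation: [3.141, 0.006, 3.141]
contact_force: [0.2, 0.3, -1.1]
grip_width: 46.0
grasp_force: 61.7
```

Emit:
{"api": "move_arm", "payload": {
  "targets": [
    [0,0,0,0.06,0.1,0,1],
    [0,0,0,0.18,0.3,0,1],
    [0,0,0,0.3,0.5,0,1],
    [0,0,0,0.42,0.7,0,1],
    [0,0,0,0.54,0.9,0,1]
  ]
}}

```text
time_s: 12.75
eef_pos: [539.0, 92.7, 151.9]
orientation: [3.141, 0.0, 3.141]
contact_force: [1.5, 0.4, -0.9]
grip_width: 45.7
grasp_force: 61.8
```

Emit:
{"api": "move_arm", "payload": {
  "targets": [
    [0,0,0,0.12,0.2,0,1],
    [0,0,0,0.24,0.4,0,1],
    [0,0,0,0.36,0.6,0,1],
    [0,0,0,0.48,0.8,0,1],
    [0,0,0,0.54,0.94,0,1]
  ]
}}

```text
time_s: 13.25
eef_pos: [647.7, 281.6, 150.9]
orientation: [3.141, 0.0, -3.142]
contact_force: [-0.2, -1.0, -1.2]
grip_width: 45.5
grasp_force: 61.8
```

Emit:
{"api": "move_arm", "payload": {
  "targets": [
    [0,0,0,0,0,-0.05,1],
    [0,0,0,0,0,-0.15,1],
    [0,0,0,0,0,-0.25,1],
    [0,0,0,0,0,-0.3,1],
    [0,0,0,0,0,-0.3,1]
  ]
}}

```text
time_s: 13.75
eef_pos: [645.3, 277.7, 89.5]
orientation: [-3.139, -0.004, 3.14]
contact_force: [0.0, -0.1, -1.6]
grip_width: 45.9
grasp_force: 61.8
```

```bash
python3 - <<'E'
from h import *
np.set_printoptions(precision=1,suppress=True)
s=snapshot("wrist"); r=bot.read_state(); print(r["time_s"],r["eef_pos"],r["orientation"],r["grip_width"]); save(s,"w6")
for d in outline_of("pad_small","wrist"):
    e=ell(d["pixels"]); print(d["conf"],d["rect"],e[0],onz(s,e[0],45))
print(proj(s,(649,284,45)),[proj(s,(649+28*a,284+28*b,45)) for a,b in((1,0),(-1,0),(0,1),(0,-1))])
cv2.imwrite("pics/c6.png",cv2.resize(s["frame"][100:400,150:490],None,fx=1.6,fy=1.6)[:,:,::-1])
E
```

```text
13.8 [646.3 278.3  91.2] [-3.1 -0.   3.1] 46.14213998412381
0.64 [295.2, 188.3, 84.8, 58.4] (339.873779296875, 214.88705444335938) [638.4 290.8  45. ]
[328.3 231.7] [array([328. , 273.4]), array([328.6, 186.5]), array([374.9, 231.6]), array([281.8, 231.7])]
```

View pics/c6.png

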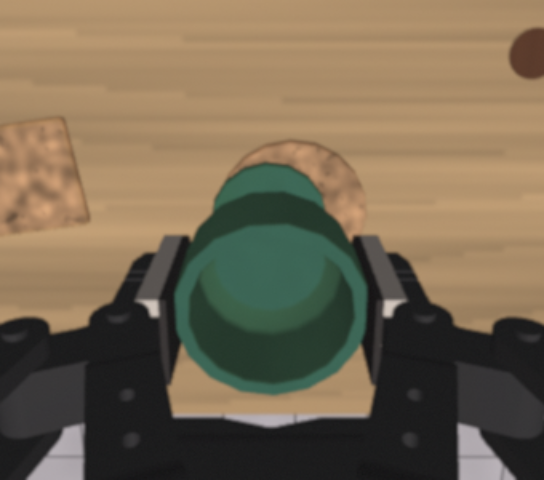

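Emit:
{"api": "move_arm", "payload": {
  "targets": [
    [0,0,0,0.006,0.038,-0.02,1],
    [0,0,0,0.006,0.038,-0.04,1],
    [0,0,0,0.006,0.038,-0.04,1],
    [0,0,0,0.006,0.038,-0.04,1],
    [0,0,0,0.006,0.038,-0.04,1]
  ]
}}

```text
time_s: 14.35
eef_pos: [648.0, 286.6, 83.9]
orientation: [3.141, 0.0, 3.141]
contact_force: [0.3, 0.3, -1.2]
grip_width: 45.8
grasp_force: 61.8
```

```bash
python3 - <<'E'
from h import *
np.set_printoptions(precision=1,suppress=True)
s=snapshot("wrist"); r=bot.read_state(); print(r["time_s"],r["eef_pos"],r["orientation"],r["grip_width"])
t=snapshot("scene"); save(t,"s7"); save(s,"w7")
x,y=r["eef_pos"][:2]
hsv=cv2.cvtColor(s["frame"],cv2.COLOR_RGB2HSV); m=cv2.inRange(hsv,(65,80,20),(95,255,255))
ys,xs=np.nonzero(m); k=ys<ys.min()+12; print("foot near row",ys.min(),"col",xs[k].mean(), "pred",proj(s,(x-20,y,51)))
# cork: reddish vs pine
c=cv2.inRange(hsv,(8,95,90),(16,255,230)); ys,xs=np.nonzero(c[150:260,270:400]); print(xs.min()+270,xs.max()+270,ys.min()+150)
print([proj(s,(649+28*a,285+28*b,45)) for a,b in((-1,0),(0,1),(0,-1))])
cv2.imwrite("pics/c7.png",np.hstack([cv2.resize(s["frame"][150:310,240:400],(400,400)),cv2.resize(t["frame"][150:230,400:480],(400,400))])[:,:,::-1])
E
```

```text
14.4 [648.  286.6  83.9] [3.1 0.  3.1] 45.76963996752266
foot near row 203 col 317.8671171171171 pred [317.5 199.1]
270 399 150
[array([314.6, 184. ]), array([362.9, 230.6]), array([266.8, 230.7])]
```

View pics/c7.png

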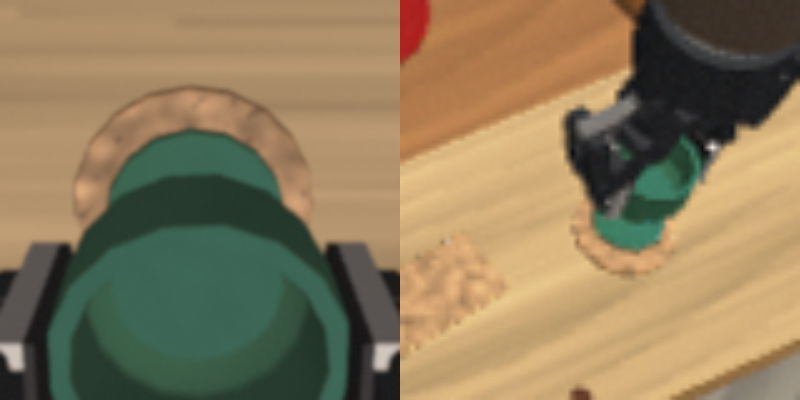

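Emit:
{"api": "move_arm", "payload": {
  "targets": [
    [0,0,0,0,0,-0.01,1],
    [0,0,0,0,0,-0.02,1],
    [0,0,0,0,0,-0.028,1],
    [0,0,0,0,0,-0.028,1],
    [0,0,0,0,0,-0.028,1]
  ]
}}

```text
time_s: 14.95
eef_pos: [648.0, 286.6, 78.2]
orientation: [-3.142, 0.0, 3.141]
contact_force: [0.1, -0.3, -0.1]
grip_width: 45.7
grasp_force: 61.8
```

Emit:
{"api": "move_arm", "payload": {
  "targets": [
    [0,0,0,0,0,0,0.5],
    [0,0,0,0,0,0,0.3],
    [0,0,0,0,0,0,0.1],
    [0,0,0,0,0,0,0],
    [0,0,0,0,0,0,0]
  ]
}}

```text
time_s: 15.45
eef_pos: [648.0, 286.7, 78.2]
orientation: [3.141, 0.0, 3.141]
contact_force: [0.9, 0.1, -0.3]
grip_width: 85.7
grasp_force: 0.0
```

Emit:
{"api": "move_arm", "payload": {
  "targets": [
    [0,0,0,0,0,0.1,0],
    [0,0,0,0,0,0.25,0],
    [0,0,0,0,0,0.45,0],
    [0,0,0,0,0,0.6,0],
    [0,0,0,0,0,0.6,0]
  ]
}}

```text
time_s: 15.95
eef_pos: [650.5, 287.8, 204.9]
orientation: [3.136, 0.01, 3.142]
contact_force: [0.0, -0.5, 0.4]
grip_width: 85.5
grasp_force: 0.0
```

Emit:
{"api": "move_arm", "payload": {
  "targets": [
    [0,0,0,-0.2,-0.05,0,0],
    [0,0,0,-0.43,-0.1,0,0],
    [0,0,0,-0.66,-0.15,0,0],
    [0,0,0,-0.88,-0.19,0,0],
    [0,0,0,-1,-0.22,0,0]
  ]
}}

```text
time_s: 16.45
eef_pos: [444.7, 241.3, 197.8]
orientation: [-3.141, -0.001, 3.141]
contact_force: [-0.5, 0.2, -0.5]
grip_width: 85.2
grasp_force: 0.0
```

Emit:
{"api": "move_arm", "payload": {
  "targets": [
    [0,0,0,-0.07,0,-0.04,0],
    [0,0,0,-0.07,0,-0.04,0],
    [0,0,0,-0.07,0,-0.04,0],
    [0,0,0,-0.07,0,-0.04,0]
  ]
}}

```text
time_s: 16.85
eef_pos: [434.8, 243.0, 190.2]
orientation: [3.141, 0.001, 3.141]
contact_force: [0.4, -0.5, -1.1]
grip_width: 85.2
grasp_force: 0.0
```

```bash
python3 - <<'E'
from h import *
np.set_printoptions(precision=1,suppress=True)
s=snapshot("wrist"); t=snapshot("top"); c=snapshot("scene"); r=bot.read_state(); print(r["time_s"],r["eef_pos"],r["orientation"]); save(s,"w8");save(t,"t8");save(c,"s8")
for d in outline_of("kettle_lid","wrist"):
    e=ell(d["pixels"]); print(d["conf"],d["rect"],e[0],onz(s,e[0],0))
g=s["frame"].max(2); red=cv2.inRange(cv2.cvtColor(s["frame"],cv2.COLOR_RGB2HSV),(0,150,60),(4,255,255))|cv2.inRange(cv2.cvtColor(s["frame"],cv2.COLOR_RGB2HSV),(175,150,60),(180,255,255))
e=ell(red); print("red",e,onz(s,e[0],0)); x,y,w,h=cv2.boundingRect(red)
k=cv2.inRange(g,0,60)[y:y+h,x:x+w]; ke=ell(k); p=np.array(ke[0])+(x,y); print("knob",p,ke[1],onz(s,p,36))
cv2.imwrite("pics/c8.png",np.hstack([cv2.resize(s["frame"],(640,400)),cv2.resize(c["frame"][150:230,400:480],(160,160)).repeat(1,0) if 0 else np.vstack([cv2.resize(c["frame"][165:215,420:470],(150,150)),cv2.resize(t["frame"][123:173,157:207],(150,150)),np.zeros((100,150,3),np.uint8)])])[:,:,::-1])
E
```

```text
17.0 [434.6 242.8 190. ] [-3.1  0.   3.1]
0.94 [270.5, 124.9, 94.8, 96.7] (317.0237121582031, 171.48358154296875) [432.7 241.9   0. ]
red ((317.3770751953125, 172.12786865234375), (88.36637115478516, 90.0298843383789), 91.99073028564453) [433.3 242.3   0. ]
knob [317.1 179.9] (22.851383209228516, 24.846967697143555) [432.8 242.2  36. ]
```

View pics/c8.png

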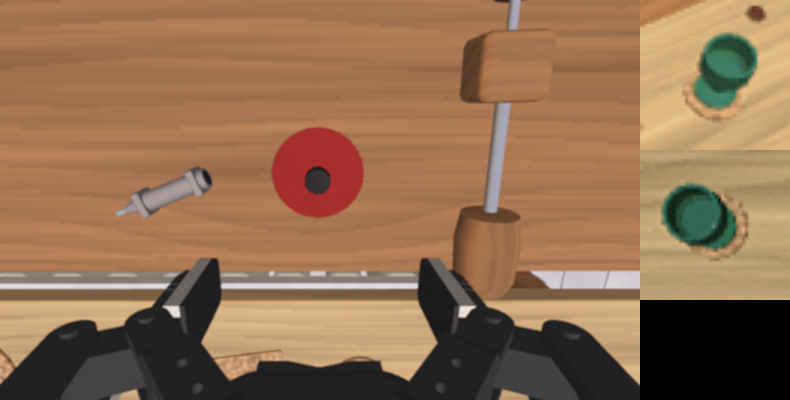

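Emit:
{"api": "move_arm", "payload": {
  "targets": [
    [0,0,0,-0.007,-0.003,-0.22,0],
    [0,0,0,-0.007,-0.003,-0.45,0],
    [0,0,0,-0.007,-0.003,-0.65,0],
    [0,0,0,-0.007,-0.003,-0.78,0],
    [0,0,0,-0.007,-0.003,-0.84,0]
  ]
}}

```text
time_s: 17.55
eef_pos: [431.6, 240.7, 19.2]
orientation: [-3.138, -0.004, 3.14]
contact_force: [-0.1, 0.2, 0.5]
grip_width: 85.4
grasp_force: 0.0
```

Emit:
{"api": "move_arm", "payload": {
  "targets": [
    [0,0,0,0,0,-0.025,0],
    [0,0,0,0,0,-0.025,0.2],
    [0,0,0,0,0,-0.025,0.4],
    [0,0,0,0,0,-0.025,0.6],
    [0,0,0,0,0,-0.025,0.8]
  ]
}}

```text
time_s: 18.05
eef_pos: [432.9, 242.4, 18.0]
orientation: [3.14, 0.001, 3.141]
contact_force: [-0.4, 0.6, 0.9]
grip_width: 28.3
grasp_force: 0.0
```

Emit:
{"api": "move_arm", "payload": {
  "targets": [
    [0,0,0,0,0,0,0.9],
    [0,0,0,0,0,0,1],
    [0,0,0,0,0,0,1],
    [0,0,0,0,0,0,1],
    [0,0,0,0,0,0,1]
  ]
}}

```text
time_s: 18.55
eef_pos: [433.0, 242.5, 18.2]
orientation: [3.14, 0.001, 3.141]
contact_force: [-1.6, 1.1, 6.1]
grip_width: 21.5
grasp_force: 58.5
```

Emit:
{"api": "move_arm", "payload": {
  "targets": [
    [0,0,0,0,0,0.08,1],
    [0,0,0,0,0,0.22,1],
    [0,0,0,0,0,0.4,1],
    [0,0,0,0,0,0.58,1],
    [0,0,0,0,0,0.7,1]
  ]
}}

```text
time_s: 19.05
eef_pos: [432.9, 242.4, 159.7]
orientation: [3.139, 0.002, 3.141]
contact_force: [1.0, 0.7, -1.1]
grip_width: 21.8
grasp_force: 58.8
```

Emit:
{"api": "move_arm", "payload": {
  "targets": [
    [0,0,0,0.06,-0.1,0,1],
    [0,0,0,0.17,-0.3,0,1],
    [0,0,0,0.28,-0.5,0,1],
    [0,0,0,0.4,-0.72,0,1],
    [0,0,0,0.52,-0.94,0,1]
  ]
}}

```text
time_s: 19.55
eef_pos: [536.7, 52.7, 157.1]
orientation: [3.141, -0.0, 3.141]
contact_force: [0.6, -0.4, -0.5]
grip_width: 21.8
grasp_force: 58.9
```

Emit:
{"api": "move_arm", "payload": {
  "targets": [
    [0,0,0,0.12,-0.2,0,1],
    [0,0,0,0.24,-0.42,0,1],
    [0,0,0,0.36,-0.64,0,1],
    [0,0,0,0.47,-0.84,0,1],
    [0,0,0,0.53,-0.94,0,1]
  ]
}}

```text
time_s: 20.05
eef_pos: [643.0, -137.2, 156.1]
orientation: [-3.142, -0.001, 3.138]
contact_force: [-0.6, 0.0, -1.8]
grip_width: 22.0
grasp_force: 59.0
```

Emit:
{"api": "move_arm", "payload": {
  "targets": [
    [0,0,0,0,0,-0.08,1],
    [0,0,0,0,0,-0.2,1],
    [0,0,0,0,0,-0.33,1],
    [0,0,0,0,0,-0.4,1],
    [0,0,0,0,0,-0.4,1]
  ]
}}

```text
time_s: 20.55
eef_pos: [640.5, -133.6, 74.3]
orientation: [3.141, -0.006, 3.14]
contact_force: [-1.6, 0.3, -1.4]
grip_width: 21.5
grasp_force: 59.0
```

Emit:
{"api": "move_arm", "payload": {
  "targets": [
    [0,0,0,0,0,0,1],
    [0,0,0,0,0,0,1]
  ]
}}

```text
time_s: 20.75
eef_pos: [643.5, -133.7, 78.8]
orientation: [-3.141, 0.003, 3.141]
contact_force: [0.1, 0.5, -1.4]
grip_width: 22.0
grasp_force: 59.0
```

```bash
python3 - <<'E'
from h import *
np.set_printoptions(precision=1,suppress=True)
s=snapshot("wrist"); c=snapshot("scene"); r=bot.read_state(); print(r["time_s"],r["eef_pos"],r["orientation"],r["grip_width"]); save(s,"w9")
x,y,z=r["eef_pos"]; b=z-18.2
print("lid pred near/left/right",proj(s,(x-46,y,b)),proj(s,(x,y-46,b)),proj(s,(x,y+46,b)))
print("pad pred",proj(s,(643.5-54,-134,45)),proj(s,(643.5,-134-54,45)),proj(s,(643.5,-134+54,45)))
cv2.imwrite("pics/c9.png",np.hstack([s["frame"][100:400,180:480],cv2.resize(c["frame"][215:285,270:340],(300,300))])[:,:,::-1])
E
```

```text
20.85 [ 643.3 -133.7   78.7] [-3.1  0.   3.1] 21.77120936633327
lid pred near/left/right [317.5 155.6] [229.7 243.2] [405.6 243. ]
pad pred [316.9 135.8] [222.  232.3] [412.3 232.1]
```

View pics/c9.png

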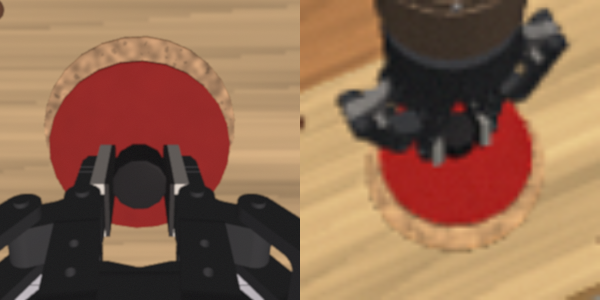

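Emit:
{"api": "move_arm", "payload": {
  "targets": [
    [0,0,0,-0.008,0.002,-0.02,1],
    [0,0,0,-0.008,0.002,-0.045,1],
    [0,0,0,-0.008,0.002,-0.065,1],
    [0,0,0,-0.008,0.002,-0.075,1],
    [0,0,0,-0.008,0.002,-0.075,1]
  ]
}}

```text
time_s: 21.35
eef_pos: [640.6, -133.4, 63.2]
orientation: [-3.141, -0.001, 3.141]
contact_force: [-3.0, -0.0, 5.4]
grip_width: 21.5
grasp_force: 59.6
```

Emit:
{"api": "move_arm", "payload": {
  "targets": [
    [0,0,0,0,0,0,0.8],
    [0,0,0,0,0,0,0.5],
    [0,0,0,0,0,0,0.2],
    [0,0,0,0,0,0,0],
    [0,0,0,0,0,0,0]
  ]
}}

```text
time_s: 21.85
eef_pos: [640.8, -133.4, 61.9]
orientation: [-3.142, -0.0, 3.141]
contact_force: [0.4, -0.7, 0.1]
grip_width: 78.4
grasp_force: 0.0
```

Emit:
{"api": "move_arm", "payload": {
  "targets": [
    [0,0,0,0,0,0.12,0],
    [0,0,0,0,0,0.3,0],
    [0,0,0,0,0,0.5,0],
    [0,0,0,0,0,0.7,0],
    [0,0,0,0,0,0.7,0]
  ]
}}

```text
time_s: 22.35
eef_pos: [644.4, -134.0, 209.7]
orientation: [-3.14, 0.014, -3.141]
contact_force: [0.3, -0.9, 0.1]
grip_width: 85.3
grasp_force: 0.0
```

```bash
python3 - <<'E'
from h import *
np.set_printoptions(precision=1,suppress=True)
s=snapshot("wrist"); r=bot.read_state(); print(r["time_s"],r["eef_pos"],r["grip_width"]); save(s,"w10")
for l in("kettle_lid","pad_large","funnel"):
  for d in outline_of(l,"wrist")[:2]:
    e=ell(d["pixels"]); print(l,d["conf"],d["rect"],e[0],onz(s,e[0],45))
cv2.imwrite("pics/c10.png",s["frame"][40:300,150:500][:,:,::-1])
E
```

```text
22.4 [ 642.6 -133.5  206. ] 85.25100318201788
kettle_lid 0.61 [269.9, 123.4, 99.0, 100.4] (319.6086730957031, 172.9578399658203) [ 640.4 -132.9   45. ]
pad_large 0.63 [263.4, 117.1, 113.1, 114.3] (319.2326354980469, 172.7504119873047) [ 640.2 -133.3   45. ]
funnel 0.74 [429.7, 137.3, 127.6, 123.2] (492.1802062988281, 189.9672088623047) [656.9  30.7  45. ]
funnel 0.63 [99.3, 133.1, 93.6, 71.3] (151.3388214111328, 170.0503387451172) [ 637.7 -289.8   45. ]
```

View pics/c10.png

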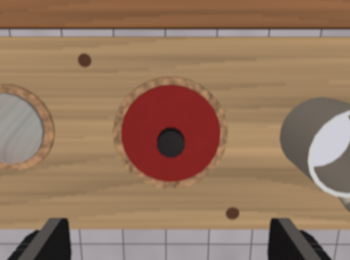

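Emit:
{"api": "move_arm", "payload": {
  "targets": [
    [0,0,0.09,-0.1,0.1,0,0],
    [0,0,0.18,-0.22,0.25,0,0],
    [0,0,0.27,-0.35,0.4,0,0],
    [0,0,0.36,-0.45,0.52,0,0],
    [0,0,0.45,-0.55,0.65,0,0]
  ]
}}

```text
time_s: 23.05
eef_pos: [528.9, -2.8, 200.4]
orientation: [3.14, -0.003, -2.43]
contact_force: [1.2, 0.3, -1.6]
grip_width: 85.7
grasp_force: 0.0
```

Emit:
{"api": "move_arm", "payload": {
  "targets": [
    [0,0,0.09,-0.1,0.12,0,0],
    [0,0,0.18,-0.2,0.24,0,0],
    [0,0,0.27,-0.3,0.36,0,0],
    [0,0,0.36,-0.4,0.48,0,0],
    [0,0,0.45,-0.4,0.48,0,0]
  ]
}}

```text
time_s: 23.55
eef_pos: [448.2, 93.9, 200.8]
orientation: [3.139, -0.002, -1.719]
contact_force: [0.5, -0.1, 0.8]
grip_width: 85.3
grasp_force: 0.0
```

Emit:
{"api": "move_arm", "payload": {
  "targets": [
    [0,0,0.09,0,0,-0.03,0],
    [0,0,0.18,0,0,-0.06,0],
    [0,0,0.27,0,0,-0.06,0],
    [0,0,0.34,0,0,-0.06,0],
    [0,0,0.34,0,0,-0.06,0]
  ]
}}

```text
time_s: 24.05
eef_pos: [450.1, 92.2, 188.7]
orientation: [3.138, -0.0, -1.195]
contact_force: [0.6, -1.0, 0.3]
grip_width: 85.3
grasp_force: 0.0
```

```bash
cat > ski.py <<'E'
from h import *
np.set_printoptions(precision=2,suppress=True)
S={n:snapshot(n) for n in("wrist","top","scene")}; s=S["wrist"]; r=bot.read_state(); print(r["time_s"],r["eef_pos"],r["orientation"],r["qpos"],r["grip_width"])
import sys; tag=sys.argv[1]
for n in S: save(S[n],n+tag)
def show(l,n,z):
    for d in outline_of(l,n)[:2]:
        ys,xs=np.nonzero(d["pixels"]); P=np.array([onz(S[n],p,z)[:2] for p in zip(xs,ys)])
        c,sz,a=cv2.minAreaRect(P.astype(np.float32)); B=cv2.boxPoints((c,sz,a)); e=B[1]-B[0]; f=B[2]-B[1]; e=e if np.hypot(*e)>np.hypot(*f) else f
        w,v=np.linalg.eigh(np.cov(P.T)); 
        print(l,n,round(d["conf"],2),np.array(c),np.array(sz),"yaw",np.degrees(np.arctan2(e[1],e[0]))%180,"pca",np.degrees(np.arctan2(v[1,1],v[0,1]))%180,P.mean(0))
for n in S: show("ski_tip",n,13); show("pad_long",n,45)
E
python3 ski.py 11
```

```text
24.2 [450.47  92.43 189.43] [ 3.14 -0.   -1.2 ] [ 0.56  0.14 -0.44 -0.   -0.99 -0.18] 85.28245283884559
ski_tip wrist 0.75 [453.72  90.43] [ 26.18 103.63] yaw 110.732666 pca 111.24894443419132 [451.82  94.63]
pad_long wrist 0.58 [641.24 148.9 ] [ 42.9 115.9] yaw 98.14572 pca 97.99007081463424 [641.81 146.02]
ski_tip top 0.68 [459.74  64.62] [26.36 42.2 ] yaw 90.28957 pca 114.79003105970212 [462.1   68.09]
ski_tip top 0.18 [647.31 152.38] [ 42.38 116.14] yaw 98.07422 pca 97.38109707254475 [647.52 151.35]
pad_long top 0.61 [640.84 147.35] [ 45.14 117.85] yaw 97.738235 pca 98.9142608033888 [641.48 148.12]
pad_long top 0.27 [ 637.37 -284.19] [62.56 63.49] yaw 134.71567 pca 165.5282509942177 [ 637.21 -284.03]
ski_tip scene 0.63 [449.75  87.78] [ 33.11 106.23] yaw 111.25996 pca 112.6261265957073 [448.95  91.64]
pad_long scene 0.62 [641.39 147.89] [ 44.59 118.06] yaw 98.89377 pca 98.7773764120569 [641.21 147.28]
```

View pics/wrist11.png

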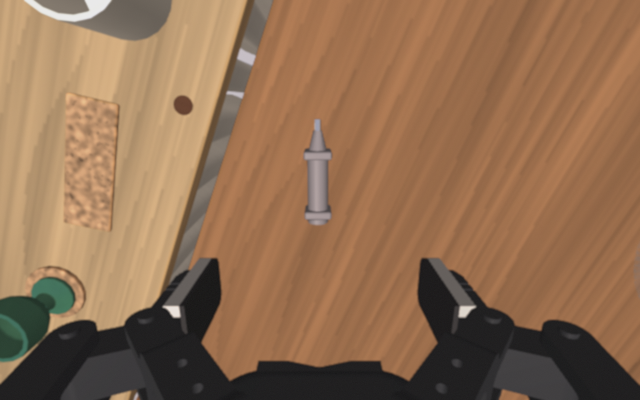

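Emit:
{"api": "move_arm", "payload": {
  "targets": [
    [0,0,0,-0.006,0.041,-0.22,0],
    [0,0,0,-0.006,0.041,-0.45,0],
    [0,0,0,-0.006,0.041,-0.65,0],
    [0,0,0,-0.006,0.041,-0.78,0],
    [0,0,0,-0.006,0.041,-0.85,0]
  ]
}}

```text
time_s: 25.0
eef_pos: [448.4, 100.1, 17.8]
orientation: [3.137, -0.001, -1.195]
contact_force: [1.2, -0.6, 0.6]
grip_width: 85.5
grasp_force: 0.0
```

Emit:
{"api": "move_arm", "payload": {
  "targets": [
    [0,0,0,0,0,-0.02,0],
    [0,0,0,0,0,-0.04,0],
    [0,0,0,0,0,-0.06,0],
    [0,0,0,0,0,-0.08,0.1],
    [0,0,0,0,0,-0.08,0.2]
  ]
}}

```text
time_s: 25.5
eef_pos: [449.7, 100.9, 4.2]
orientation: [-3.141, 0.0, -1.195]
contact_force: [-0.0, 0.0, 0.6]
grip_width: 68.5
grasp_force: 0.0
```

Emit:
{"api": "move_arm", "payload": {
  "targets": [
    [0,0,0,0,0,0,0.4],
    [0,0,0,0,0,0,0.6],
    [0,0,0,0,0,0,0.8],
    [0,0,0,0,0,0,0.9],
    [0,0,0,0,0,0,1]
  ]
}}

```text
time_s: 26.0
eef_pos: [449.7, 100.9, 4.5]
orientation: [-3.141, -0.0, -1.194]
contact_force: [-0.6, 0.2, 4.4]
grip_width: 17.4
grasp_force: 58.5
```

Emit:
{"api": "move_arm", "payload": {
  "targets": [
    [0,0,0,0,0,0,1],
    [0,0,0,0,0,0,1],
    [0,0,0,0,0,0,1]
  ]
}}

```text
time_s: 26.3
eef_pos: [449.7, 100.9, 4.6]
orientation: [-3.141, -0.0, -1.194]
contact_force: [-1.5, 0.9, 6.1]
grip_width: 17.6
grasp_force: 58.5
```

Emit:
{"api": "move_arm", "payload": {
  "targets": [
    [0,0,0,0,0,0.06,1],
    [0,0,0,0,0,0.2,1],
    [0,0,0,0,0,0.36,1],
    [0,0,0,0,0,0.48,1],
    [0,0,0,0,0,0.5,1]
  ]
}}

```text
time_s: 26.8
eef_pos: [451.3, 101.7, 106.8]
orientation: [-3.135, 0.001, -1.194]
contact_force: [-0.4, 0.3, -1.6]
grip_width: 18.0
grasp_force: 58.7
```

Emit:
{"api": "move_arm", "payload": {
  "targets": [
    [0,0,-0.04,0.15,0.05,0,1],
    [0,0,-0.08,0.38,0.12,0,1],
    [0,0,-0.12,0.6,0.18,0,1],
    [0,0,-0.143,0.82,0.25,0,1],
    [0,0,-0.143,0.95,0.29,0,1]
  ]
}}

```text
time_s: 27.3
eef_pos: [641.9, 159.4, 101.9]
orientation: [3.141, -0.0, -1.42]
contact_force: [-0.4, -0.4, -0.5]
grip_width: 17.8
grasp_force: 58.8
```

Emit:
{"api": "move_arm", "payload": {
  "targets": [
    [0,0,0,0,0,-0.06,1],
    [0,0,0,0,0,-0.13,1],
    [0,0,0,0,0,-0.2,1],
    [0,0,0,0,0,-0.2,1],
    [0,0,0,0,0,-0.2,1]
  ]
}}

```text
time_s: 27.8
eef_pos: [638.7, 158.5, 63.6]
orientation: [3.14, -0.001, -1.419]
contact_force: [-0.2, 0.4, 0.2]
grip_width: 17.5
grasp_force: 58.8
```

Emit:
{"api": "move_arm", "payload": {
  "targets": [
    [0,0,0,0,0,0,1],
    [0,0,0,0,0,0,1]
  ]
}}

```text
time_s: 28.0
eef_pos: [639.9, 159.1, 65.2]
orientation: [-3.14, 0.001, -1.419]
contact_force: [-0.1, -0.4, -0.8]
grip_width: 17.9
grasp_force: 58.8
```

```bash
python3 ski.py 12; python3 - <<'E'
import cv2,numpy as np
a=cv2.imread("pics/wrist12.png")[100:400,170:470]; b=cv2.resize(cv2.imread("pics/scene12.png")[180:250,365:435],(300,300)); cv2.imwrite("pics/c12.png",np.hstack([a,b]))
E
```

```text
28.15 [639.84 158.97  64.82] [-3.14  0.   -1.42] [ 0.49  0.59 -0.1   0.   -0.88 -0.34] 17.64343304070145
ski_tip wrist 0.95 [638.07 179.12] [ 41.03 158.05] yaw 98.5594 pca 98.55909097168006 [637.92 179.56]
pad_long wrist 0.58 [644.92 128.57] [42.12 73.89] yaw 98.158226 pca 102.2410226025564 [645.82 116.15]
ski_tip top 0.26 [ 649.39 -137.54] [91.7  91.32] yaw 0.124185435 pca 154.82286199993433 [ 648.88 -137.44]
pad_long top 0.56 [640.95 148.11] [ 41.5  115.63] yaw 99.723495 pca 107.59050559387659 [638.46 127.12]
pad_long top 0.34 [ 643.56 -134.24] [104.11 104.77] yaw 179.85187 pca 44.89256472489478 [ 645.43 -134.83]
ski_tip scene 0.68 [615.98 156.68] [31.32 71.29] yaw 115.41862 pca 104.85198495772684 [617.35 156.28]
pad_long scene 0.85 [643.07 128.76] [41.12 80.64] yaw 100.0089 pca 82.6488594931359 [650.64 118.43]
```

View pics/c12.png

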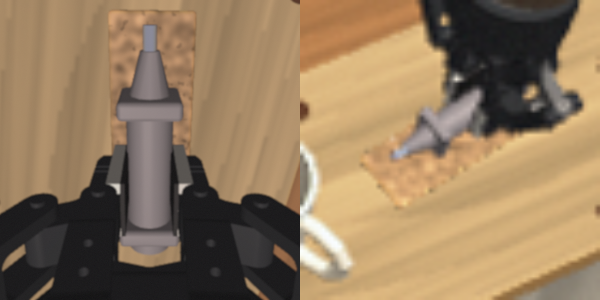

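```bash
python3 - <<'E'
from h import *
s=snapshot("wrist")
print("tip",onz(s,(320,125),73.2).round(1),"pad end mid",onz(s,(323,110.5),45).round(1))
E
```

```text
tip [649.6  96.7  73.2] pad end mid [648.8  92.   45. ]
```

Emit:
{"api": "move_arm", "payload": {
  "targets": [
    [0,0,0,-0.005,0.012,-0.02,1],
    [0,0,0,-0.005,0.012,-0.045,1],
    [0,0,0,-0.005,0.012,-0.065,1],
    [0,0,0,-0.005,0.012,-0.073,1],
    [0,0,0,-0.005,0.012,-0.073,1]
  ]
}}

```text
time_s: 29.0
eef_pos: [638.3, 161.2, 49.7]
orientation: [3.141, -0.0, -1.419]
contact_force: [-2.5, -0.8, 2.1]
grip_width: 17.8
grasp_force: 59.1
```

Emit:
{"api": "move_arm", "payload": {
  "targets": [
    [0,0,0,0,0,0,0.8],
    [0,0,0,0,0,0,0.5],
    [0,0,0,0,0,0,0.3],
    [0,0,0,0,0,0,0],
    [0,0,0,0,0,0,0]
  ]
}}

```text
time_s: 29.5
eef_pos: [638.7, 161.2, 49.4]
orientation: [-3.142, 0.0, -1.419]
contact_force: [-0.2, 0.2, 0.6]
grip_width: 75.1
grasp_force: 0.0
```

Emit:
{"api": "move_arm", "payload": {
  "targets": [
    [0,0,0,0,0,0.12,0],
    [0,0,0,0,0,0.3,0],
    [0,0,0,0,0,0.5,0],
    [0,0,0,0,0,0.7,0],
    [0,0,0,0,0,0.7,0]
  ]
}}

```text
time_s: 30.0
eef_pos: [642.2, 162.3, 197.2]
orientation: [-3.128, 0.002, -1.418]
contact_force: [-0.0, -0.4, 0.5]
grip_width: 85.5
grasp_force: 0.0
```

Emit:
{"api": "move_arm", "payload": {
  "targets": [
    [0,0,0,-0.1,0,0,0],
    [0,0,0,-0.2,0,0,0],
    [0,0,0,-0.2,0,0,0],
    [0,0,0,-0.2,0,0,0]
  ]
}}

```text
time_s: 30.4
eef_pos: [598.8, 161.3, 189.7]
orientation: [-3.141, 0.0, -1.419]
contact_force: [0.2, 0.1, 0.9]
grip_width: 85.6
grasp_force: 0.0
```

```bash
python3 ski.py 13; python3 - <<'E'
import cv2,numpy as np
a=cv2.imread("pics/wrist13.png")[0:400,0:400]; b=cv2.resize(cv2.imread("pics/scene13.png")[130:310,210:470],None,fx=1.5,fy=1.5); b=cv2.copyMakeBorder(b,0,400-b.shape[0],0,0,0); cv2.imwrite("pics/c13.png",np.hstack([a,b]))
E
```

```text
30.55 [599.29 161.26 189.25] [-3.14 -0.   -1.42] [ 0.52  0.41 -0.07  0.   -1.1  -0.37] 85.5179582575788
ski_tip wrist 0.78 [647.74 160.11] [ 34.48 120.39] yaw 98.82062 pca 98.39690364526847 [646.08 165.29]
pad_long wrist 0.79 [641.8  149.01] [ 42.06 115.5 ] yaw 98.25421 pca 100.65034300672352 [641.92 135.75]
ski_tip top 0.5 [650.87 154.56] [19.54 61.67] yaw 96.618195 pca 98.3514488264252 [650.63 157.24]
pad_long top 0.82 [642.7  139.45] [42.27 98.66] yaw 98.07531 pca 106.64178171434665 [641.1  130.69]
ski_tip scene 0.68 [619.82 172.01] [28.72 96.79] yaw 98.875404 pca 99.36496725528802 [619.77 173.65]
pad_long scene 0.73 [640.76 145.34] [ 44.94 116.84] yaw 98.81353 pca 87.86900140563547 [648.87 131.63]
```

View pics/c13.png

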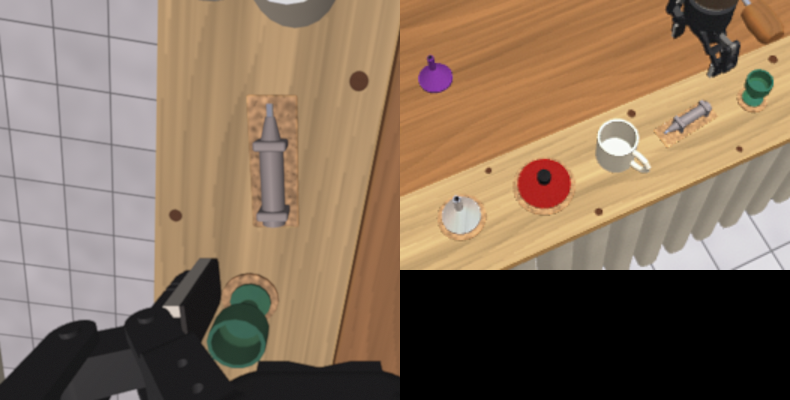

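```bash
python3 - <<'E'
from h import *
np.set_printoptions(precision=1,suppress=True)
s=snapshot("wrist"); im=s["frame"]
cv2.imwrite("pics/c14.png",cv2.resize(im[85:240,230:315],None,fx=3.8,fy=3.8,interpolation=2)[:,:,::-1])
u=np.array([.144,-.99]); v=np.array([.99,.144]); c=np.array([641.5,148])
f=lambda p,z:(lambda w:np.array([(w-c)@u,(w-c)@v]))(onz(s,p,z)[:2])
print("tip",f((268.5,103),58),"tail",f((272,226),68),"pad ends",f((271.5,95.5),45),f((275,226),45),"L/R",f((247.5,160),45),f((298,160),45),"tube",f((270.5,180),68))
for n in("top","scene"):
    t=snapshot(n); print(n,[proj(t,(*(c+a*u),z)) for a,z in((50,58),(-50,68),(58,45),(-58,45))])
E
```

```text
tip [50.   0.5] tail [-49.5  -0.2] pad ends [55.7 -0.3] [-58.5   0.4] L/R [ 2.4 22.3] [  2.6 -21.3] tube [-9.7 -0.3]
top [array([253.5, 147.7]), array([213.6, 152.5]), array([257.2, 148.3]), array([212.4, 154.5])]
scene [array([386.4, 218.8]), array([416.4, 199. ]), array([383.4, 222.5]), array([417.1, 201.7])]
```

View pics/c14.png

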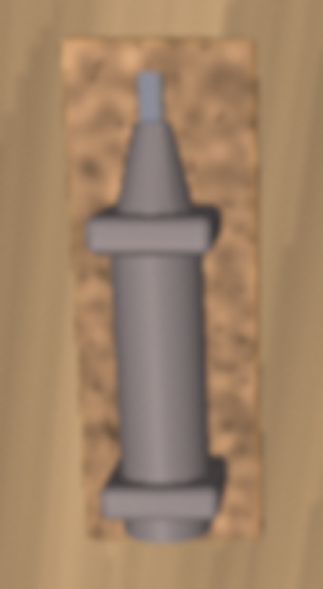

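```bash
python3 -c "
from cell import order; print(order.finish_job())"
```

```text
the job is handed in; nothing more can be done
None
```

All four things stand released on their pads, each about 2 mm or less off centre in the last pictures; the mug and boot stretcher were left alone, and the job was handed in at about 31 s; the verdict was not shown.

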